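Fit the slide-press cover on its hidden pin and hold it down

TASK

Two freshly mounted microscope slides lie in the slide press and must be kept flat while the cement sets. Lift the blue press cover by its black handle, turn it so that its yellow tab is at the press's yellow-striped end and lines up with the press, and feel along the press's middle line with it until the blind hole underneath drops over the locating pin. Then press the cover fully down against the springs and finish like that, still gripping the handle and holding the cover level and fully down; leave the glassware and other things on the bench alone.

Things in the scene. Friction and masses are not known exactly. Their poses are not given: they have to be found in the camera images.
- press: Slide press fixed to the bench: aluminium base 170 (x) x 120 (y) x 14 mm; origin at the centre of its underside, on the bench; x is its long axis (middle line), z up. A yellow stripe marks its -x end. On it floats a black sprung bed, 130 x 100 mm, with two glass slides along x (26 mm wide, at y = -31 and +31 mm), tops 32 mm above the bench with the bed up, 26 mm with it down.
- pin_line (a point): middle of the line on which the pin's tip lies: 43 mm straight above the press's origin, same axes. The brass pin, 12 mm thick, its top 3 mm tapered to 7 mm, stands upright and fixed in the slot (24 mm wide) in the bed, at y = 0, but at a new place each time from x = -15 to +15 mm. Its place is not reported; it is visible from above until the cover hides it.
- bed (a joint): how far the sprung bed is pushed down, m: 0 = up, 0.006 = fully down on its stop. It starts to move at about 7.5 N and is fully down at about 15 N (cover's weight included); the cover's weight alone does not move it, and the springs lift it again when let go.
- cover_handle (a point): point to grip on the loose cover, in its black bar handle, 47 mm above its underside. The cover is a blue plate 110 (x) x 90 (y) x 24 mm, 0.28 to 0.42 kg, lying right way up; the bar on its middle is 60 mm long (x), 16 mm wide (y), from 24 to 60 mm above the underside. x runs along the handle, the yellow tab is at the -x end, z up.
- cover_foot (a point): centre of the cover's underside, straight below the handle point, same axes: the mouth of its blind hole, 15 mm across, 20 mm deep, mouth widened by about 3 mm all round. Height above the bench: 43 mm when the cover rests on the pin's tip, 32 mm when dropped on and resting on the slides, 26 mm when fully pressed.
- cover_tab (a point): the yellow tab on the cover's -x end (juts 14 mm, 30 mm wide), 62 mm from its centre, 19 mm above its underside. In the end it must be at the press's -x (striped) end.
- oil_bottle: small amber dropper bottle, 28 mm across, 60 mm tall, to be left alone; origin at its base.
- dish: covered glass dish, 62 mm across, 18 mm tall, to be left alone; origin at its base.
- beaker: glass beaker, 70 mm across, 90 mm tall, to be left alone; origin at its base.
- reagent: amber reagent bottle, 68 mm across, 150 mm tall, to be left alone; origin at its base.
- slide_box: green slide box, 92 x 167 x 35 mm, to be left alone; origin at its underside.
- brush: brush 170 mm long lying on the bench, to be left alone.
- cover: the same press cover as a whole; origin as cover_foot.
There are look-alikes about, which are no part of the job. Of the things that look like the cover, the larger one is meant. Of the things shaped like the press, the aluminium one is meant.

How it is judged:
By the outcome, as a careful person would: the job done as asked, in the order asked, and still so for the second after the job is handed in, while the arm keeps its last pose, push and grip.
It also fails if it takes over 61 s, if anything falls off the work surface, if the arm or the gripper's body presses on something with over 40 N, if the wrist force passes 120 N, or if a joint passes its speed limit or range.

ROBOT

A 6-joint arm with a two-finger parallel gripper is mounted at the origin on the work surface. World frame = base frame: x ahead of the robot, y to its left, z up, the work surface at z = 0. Lengths are in m, angles in rad, forces in N, time in s.
With the tool pointing down it reaches from about 0.375 to 0.975 m from the base axis. Payload 3.8 kg.
Tool frame: the origin (TCP) lies midway between the tips of the shut fingers; the grasp point (between the pads) lies 19 mm behind it; z points along the fingers, y is the line along which they close (so a half turn about z gives the same grasp; the last joint's range is limited). The gripper opens to 85 mm and grips with 20 to 120 N. Pads are 22 mm wide; open, the fingers measure 114 mm over their backs; the gripper's body (76 mm by 85 mm) begins 54 mm behind the grasp point. The pads swing forward as they close: fully open they stand 13 mm farther back than shut.
Start: joints at [-1.219, 0.264, 1.604, -0, 1.274, -0.037], TCP at [0.256, -0.625, 0.231] pointing down, gripper open.
Joint ranges: [-2.63, 2.63], [-0.94, 2.18], [0.31, 2.57], [-1.31, 4.45], [0, 2.66], [-2.55, 2.55]. Speed limits (rad/s): [2.57, 2.57, 3.14, 3.14, 3.14, 3.14].

INTERFACE

Orientations are given as a rotation vector (axis times angle).
In Python, from workcell import read_state, vision, ticket gives the robot as it stands. The module is installed in compiled form; this text tells all that it offers.
- The arm moves only by the tool jog_arm, never from a script. Its arguments are lists of equal length, an entry for each row: "turn": the turn, a rotation vector about the tool's x, y, z in rad, a list of three; "delta_pos": the shift along the tool's x, y, z in m, a list of three; "gripper": the finger opening in m, from 0 to 0.0854. In form: {"turn": [[rx, ry, rz], ...], "delta_pos": [[dx, dy, dz], ...], "gripper": [gripper, ...]}. A call has 1 to 20 rows; each row shifts and turns the commanded pose from where the row before left it, along the tool's axes as they then stand; what a row does not reach is not made up. A row lasts 1/12 s, in which the tool goes at most 41.7 mm and 7.16 degrees, less where a joint would pass 70% of its speed; a pose out of reach is approached as far as the arm can. A call with a gripper value outside its range is refused whole. The fingers move at their own pace and stop on an object; "grip_force" is the grip in N (left out, the last holds). Time passes only in rows, so rows that do not move let the fingers close. It gives the time, the measured TCP pose, the force, the opening and the grip force at its end, in the units of the state.
- read_state(): the state, without advancing time (a new reading comes with each control period).
- vision.read_camera(name): name is "scene" or "top"; returns the picture (384x512x3 uint8, red, green, blue); there is no depth.
- vision.calibration(name): a dict with "vfov" (degrees; the focal length in pixels is half the picture's height over the tangent of half this angle, whatever the lens; pixels are square), "cx", "cy" (the principal point, pixels), "R" (3x3) and "t" (3): a world point X has camera coordinates R X + t. Camera axes: x right, y down, z forward; pixel columns grow to the right and rows downward; lengths in m; the calibration is good to about 2 mm. A picture is of the moment at which its call begins. calibration takes no time and is no camera call.
- ticket.finish_job(): hands the job in; it is judged then, once.
The state is a dict: "time": time; "q": joint angles; "joint_vel": joint speeds; "joint_torque": joint torques, N m; "tool_pos": TCP position; "tcp_rot": TCP orientation; "wrist_force": force on the tool from outside, world axes, zero at the start; "torque": the same for the moment, N m; "width": opening from 0.0 (shut) to 1.0 (fully open); "grip_force": force on a finger pad.
Only numpy, scipy, OpenCV 4.12 (cv2) and the standard library are available. Lean on these libraries where they do the work, as an engineer would, in place of code of your own. Each camera call takes 0.05 s, during which the arm holds its last target. There are 200 camera calls.

## Working session

There is one attempt and no reset: what is moved stays moved. The work goes in short steps, Python scripts to look and compute and a tool call to move; the robot and the scene stay as the last step left them, time stands still between calls to the robot, and variables do not carry over. Pictures are saved under pics/ and viewed, at most 10 in all, crops included, and the job is handed in when it is done.

Besides the shell and the picture viewer there is one more tool, called after "Request:" as name(argument=value, ...) on one line, values as JSON. jog_arm: Moves the arm, as the interface text tells. Its arguments: {"type":"object","properties":{"turn":{"type":"array","items":{"type":"array","items":{"type":"number"}}},"delta_pos":{"type":"array","items":{"type":"array","items":{"type":"number"}}},"gripper":{"type":"array","items":{"type":"number"}},"grip_force":{"type":"number"}},"required":["turn","delta_pos","gripper"]}

```bash
mkdir -p pics; cat > h.py <<'E'
import numpy as np, cv2
from workcell import read_state, vision, ticket
def cam(n):
    c=vision.calibration(n); f=192/np.tan(np.radians(c['vfov'])/2)
    return f,c['cx'],c['cy'],np.array(c['R']),np.array(c['t'])
def ray(n,u,v,z):
    f,cx,cy,R,t=cam(n); o=-R.T@t; d=R.T@np.array([(u-cx)/f,(v-cy)/f,1]); return o+d*(z-o[2])/d[2]
def proj(n,X):
    f,cx,cy,R,t=cam(n); p=R@np.array(X)+t; return f*p[0]/p[2]+cx,f*p[1]/p[2]+cy
def save(n,name,crop=None,s=1):
    im=vision.read_camera(n)[:,:,::-1].copy(); cv2.imwrite(f'pics/raw_{name}.png',im)
    if crop: im=im[crop[1]:crop[3],crop[0]:crop[2]]
    cv2.imwrite(f'pics/{name}.png',cv2.resize(im,None,fx=s,fy=s,interpolation=cv2.INTER_CUBIC)); 
E
python3 - <<'E'
from h import *
a=vision.read_camera('scene')[:,:,::-1];b=vision.read_camera('top')[:,:,::-1]
cv2.imwrite('pics/raw_s.png',a);cv2.imwrite('pics/raw_t.png',b)
cv2.imwrite('pics/t0.png',cv2.resize(b,(768,576)));cv2.imwrite('pics/s0.png',cv2.resize(a,(768,576)))
for n in('scene','top'):
    f,cx,cy,R,t=cam(n);print(n,f,cx,cy,-R.T@t,R.round(2).tolist())
s=read_state();print(s)
E
```

```text
scene 370.2592997666943 255.24370367084398 198.53134763475944 [1.2032696  0.35216238 0.68965854] [[-0.48, 0.87, -0.02], [0.55, 0.29, -0.78], [-0.68, -0.39, -0.63]]
top 354.1411609671748 258.33470432238835 196.97020305978668 [ 0.33461736 -0.0166136   1.2441604 ] [[0.03, -1.0, 0.0], [-0.99, -0.03, -0.16], [0.16, 0.0, -0.99]]
{'time': 0.1, 'q': array([-1.21887050e+00,  2.64713491e-01,  1.60524657e+00,  2.81606988e-06,
        1.27370701e+00, -3.69168129e-02]), 'joint_vel': array([-0.00038011, -0.00319463, -0.00246253, -0.00065022,  0.00043281,
        0.00069967]), 'joint_torque': array([-1.34753805e-03, -5.16707897e+01, -3.68589342e+01, -1.50870915e-04,
        6.29837858e-03, -9.67220075e-06]), 'tool_pos': array([ 0.25566312, -0.62398855,  0.23005755]), 'tcp_rot': array([-3.08039356e+00, -6.06554715e-01,  5.06600558e-04]), 'wrist_force': array([ 0.34666418,  0.16570887, -0.55174183]), 'torque': array([ 0.01690272, -0.04080685, -0.05039161]), 'grip_force': 0.0, 'width': 1.0010141761989164}
```

View pics/t0.png

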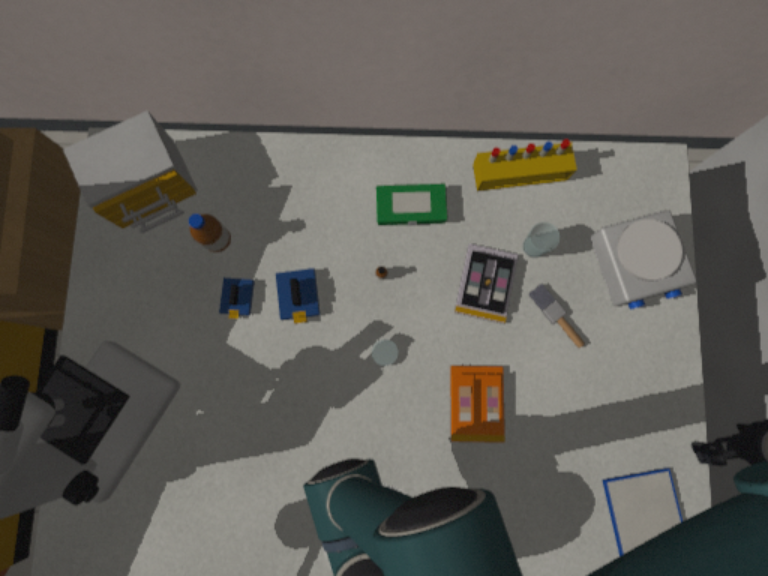

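View pics/s0.png

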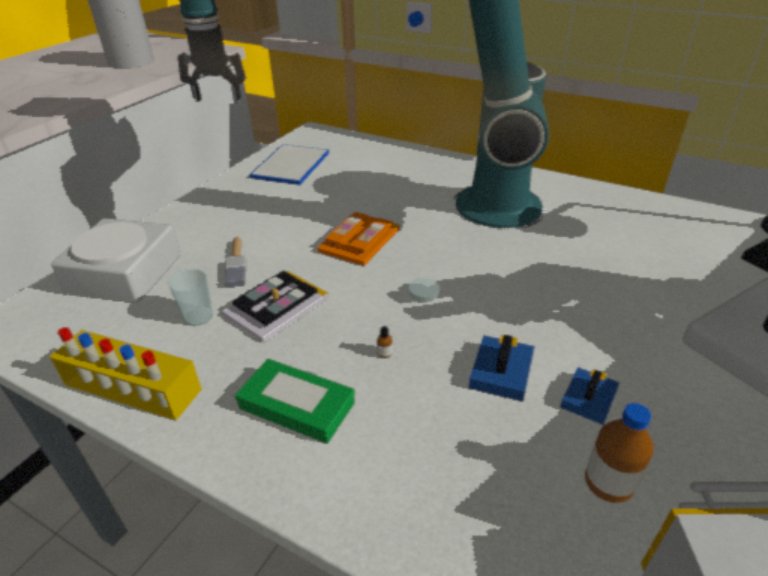

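Top view (768-wide picture):
- **Covers:** two blue ones, at (298,294) and (237,297). The first is larger, so it is the one meant.
- **Presses:** the aluminium one at (487,283), with its yellow stripe at the lower edge and the brass pin at about (487,282), and an orange one at (478,403). The aluminium one is meant.

I'll confirm both in one enlarged crop and measure them.

```bash
python3 - <<'E'
from h import *
im=cv2.imread('pics/raw_t.png')
a=im[165:225,140:220];b=im[155:220,295:355]
cv2.imwrite('pics/crop1.png',np.hstack([cv2.resize(a,(400,300),interpolation=cv2.INTER_CUBIC),cv2.resize(b,(277,300),interpolation=cv2.INTER_CUBIC)]))
hsv=cv2.cvtColor(im,cv2.COLOR_BGR2HSV)
def blobs(lo,hi,box,z,name,minA=12):
    x0,y0,x1,y1=box
    m=cv2.inRange(hsv,np.array(lo),np.array(hi))[y0:y1,x0:x1]
    cs,_=cv2.findContours(m,cv2.RETR_EXTERNAL,cv2.CHAIN_APPROX_NONE)
    for c in cs:
        if cv2.contourArea(c)<minA: continue
        c=c+np.array([x0,y0]); r=cv2.minAreaRect(c)
        w=np.array([ray('top',*p[0],z)[:2] for p in c],np.float32); rw=cv2.minAreaRect(w)
        print(name,'px',np.round(r[0],1),cv2.contourArea(c),'w',np.round(rw[0],4),np.round(rw[1],4),round(rw[2],1))
C=(175,170,220,220);P=(298,155,352,220)
blobs((100,100,20),(130,255,255),C,.024,'blue')
blobs((18,100,80),(35,255,255),C,.022,'tab',6)
blobs((0,0,0),(180,255,45),C,.06,'handle')
blobs((18,120,80),(35,255,255),P,.014,'stripe',6)
blobs((0,0,0),(180,255,60),P,.030,'bed',50)
blobs((8,90,60),(28,255,255),(312,175,338,200),.043,'pin',2)
E
```

```text
blue px [197.8 195.9] 685.5 w [0.5358 0.1991] [0.1086 0.0893] 9.4
tab px [199.5 211.5] 50.5 w [0.4812 0.1904] [0.0247 0.0312] 3.4
handle px [197.  194.5] 82.0 w [0.5342 0.1957] [0.0591 0.0203] 3.4
stripe px [320.3 209. ] 69.5 w [ 0.5029 -0.2304] [0.1183 0.0107] 78.7
bed px [325.2 187.5] 985.5 w [ 0.5776 -0.2447] [0.1005 0.1297] 78.7
pin px [324.8 187.3] 7.5 w [ 0.5752 -0.2408] [0.0097 0.0126] 46.3
```

View pics/crop1.png

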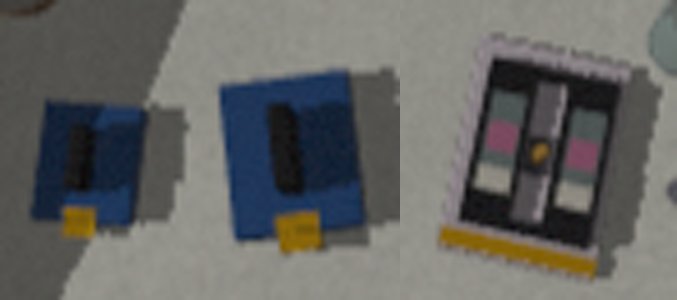

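The crop confirms it. The right-hand blue cover is larger (109 x 89 mm measured) with its tab toward the robot. The aluminium press has its stripe at the lower edge and the pin near the middle. Next I'll work out the first move.

```bash
cat >> h.py <<'E'
from scipy.spatial.transform import Rotation as Ro
def plan(xyz,yaw):
    "tool-frame shift now, and turn, to reach TCP xyz, pointing down, tool y along the bar's y axis (either sign)"
    s=read_state(); R=Ro.from_rotvec(s['tcp_rot']); d=R.inv().apply(np.array(xyz)-s['tool_pos'])
    for k in (0,np.pi):
        c,n=np.cos(yaw+k),np.sin(yaw+k)
        D=np.array([[c,n,0],[n,-c,0],[0,0,-1]])
        print('turn',(R.inv()*Ro.from_matrix(D)).as_rotvec().round(4),'shift after turn',(D.T@(np.array(xyz)-s['tool_pos'])).round(4))
    print('shift before turn',d.round(4),'len',np.linalg.norm(d).round(3)); print('R',R.as_matrix().round(3).tolist(),'q',s['q'].round(3),s['tool_pos'].round(4),s['wrist_force'].round(1),'t',s['time'])
E
python3 -c "
from h import *
plan([.535,.198,.15],np.radians(9.4))"
```

```text
turn [-2.100e-03  2.000e-04  2.248e-01] shift after turn [ 0.4098 -0.7653  0.0801]
turn [-2.0000e-04 -3.0000e-03 -2.9168e+00] shift after turn [-0.4098  0.7653  0.0801]
shift before turn [ 0.5701 -0.6546  0.0815] len 0.872
R [[0.925, 0.379, -0.001], [0.379, -0.925, 0.002], [0.0, -0.002, -1.0]] q [-1.219  0.265  1.605  0.     1.274 -0.037] [ 0.2557 -0.624   0.2301] [ 0.3  0.2 -0.6] t 0.1
```

Request:
jog_arm(turn=[[0,0,0.112],[0,0,0.112],[0,0,0],[0,0,0],[0,0,0],[0,0,0],[0,0,0],[0,0,0],[0,0,0],[0,0,0],[0,0,0],[0,0,0],[0,0,0],[0,0,0],[0,0,0],[0,0,0],[0,0,0],[0,0,0],[0,0,0],[0,0,0]], delta_pos=[[0,0,0],[0,0,0],[0.017,-0.032,0],[0.017,-0.032,0],[0.017,-0.032,0],[0.017,-0.032,0],[0.017,-0.032,0],[0.017,-0.032,0],[0.017,-0.032,0],[0.017,-0.032,0],[0.017,-0.032,0],[0.017,-0.032,0],[0.017,-0.032,0],[0.017,-0.032,0],[0.017,-0.032,0],[0.017,-0.032,0],[0.017,-0.032,0],[0.017,-0.032,0],[0.017,-0.032,0],[0.017,-0.032,0]], gripper=[0.05,0.05,0.05,0.05,0.05,0.05,0.05,0.05,0.05,0.05,0.05,0.05,0.05,0.05,0.05,0.05,0.05,0.05,0.05,0.05])

```text
time: 1.77
tool_pos: [0.463, -0.0044, 0.231]
tcp_rot: [3.131, 0.259, -0.0]
wrist_force: [1.6, -0.6, 0.9]
width: 0.585
grip_force: 0.0
```

Request:
jog_arm(turn=[[0,0,0],[0,0,0],[0,0,0],[0,0,0],[0,0,0],[0,0,0],[0,0,0],[0,0,0],[0,0,0],[0,0,0]], delta_pos=[[0.017,-0.032,0.01],[0.017,-0.032,0.01],[0.017,-0.032,0.015],[0.017,-0.032,0.015],[0.017,-0.032,0.015],[0.017,-0.032,0.015],[0,0,0],[0,0,0],[0,0,0],[0,0,0]], gripper=[0.05,0.05,0.05,0.05,0.05,0.05,0.05,0.05,0.05,0.05])

```text
time: 2.6
tool_pos: [0.5323, 0.1989, 0.1518]
tcp_rot: [3.131, 0.257, 0.001]
wrist_force: [0.8, 0.2, -0.4]
width: 0.584
grip_force: 0.0
```

```bash
python3 -c "
from h import *
plan([.535,.198,.030],np.radians(9.4))
save('scene','s1',(280,180,420,285),5)"
```

```text
turn [ 0.0003 -0.0004 -0.0001] shift after turn [0.0025 0.0014 0.1218]
turn [-6.0000e-04 -5.0000e-04  3.1415e+00] shift after turn [-0.0025 -0.0014  0.1218]
shift before turn [0.0024 0.0013 0.1218] len 0.122
R [[0.987, 0.163, 0.0], [0.163, -0.987, -0.0], [0.0, 0.0, -1.0]] q [ 0.314  0.127  1.919 -0.     1.095  1.721] [0.5323 0.1989 0.1518] [ 0.8  0.2 -0.4] t 2.6
```

View pics/s1.png

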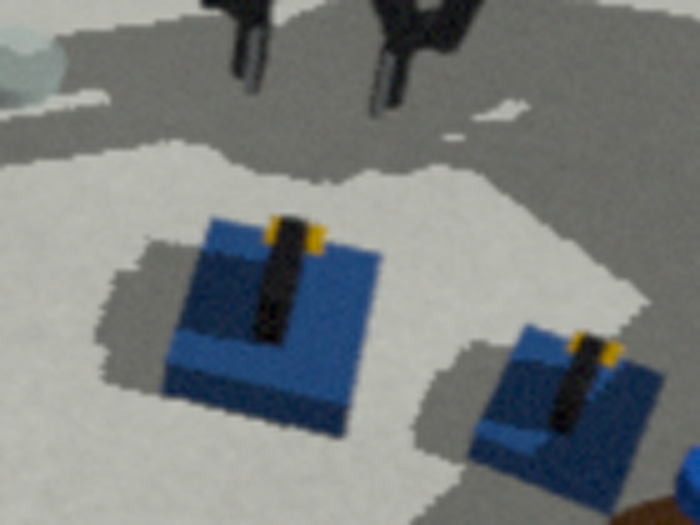

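The open fingers stand above the larger cover; its bar runs from about (338,224) to (334,244) in full-picture pixels. I'll go down and grip.

Request:
jog_arm(turn=[[0,0,0],[0,0,0],[0,0,0],[0,0,0],[0,0,0],[0,0,0],[0,0,0],[0,0,0],[0,0,0]], delta_pos=[[0.002,0.001,0.02],[0,0,0.02],[0,0,0.02],[0,0,0.02],[0,0,0.015],[0,0,0.015],[0,0,0.01],[0,0,0],[0,0,0]], gripper=[0.05,0.05,0.05,0.05,0.05,0.05,0.05,0.05,0.05])

```text
time: 3.4
tool_pos: [0.5344, 0.1985, 0.0316]
tcp_rot: [3.131, 0.257, -0.0]
wrist_force: [-0.5, -0.0, 0.7]
width: 0.587
grip_force: 0.0
```

Request:
jog_arm(turn=[[0,0,0],[0,0,0],[0,0,0],[0,0,0],[0,0,0],[0,0,0],[0,0,0],[0,0,0],[0,0,0],[0,0,0]], delta_pos=[[0,0,0],[0,0,0],[0,0,0],[0,0,0],[0,0,0],[0,0,0],[0,0,0],[0,0,0],[0,0,0],[0,0,0]], gripper=[0.03,0.01,0.005,0.005,0.005,0.005,0.005,0.005,0.005,0.005], grip_force=80)

```text
time: 4.23
tool_pos: [0.5357, 0.1995, 0.0329]
tcp_rot: [-3.131, -0.259, -0.004]
wrist_force: [-0.5, -2.0, 5.8]
width: 0.174
grip_force: 80.6
```

```bash
python3 -c "
from h import *
s=read_state(); print(s['width'],s['grip_force'],s['tool_pos'],s['wrist_force'])
im=vision.read_camera('top')[:,:,::-1].copy();sc=vision.read_camera('scene')[:,:,::-1].copy()
cv2.imwrite('pics/s2.png',cv2.resize(sc[180:285,280:420],None,fx=5,fy=5))
cv2.imwrite('pics/raw_t2.png',im)"
```

```text
0.17441029423145754 80.63213109970093 [0.53573597 0.19951163 0.0329056 ] [-0.50933172 -1.98820181  5.75376217]
```

View pics/s2.png

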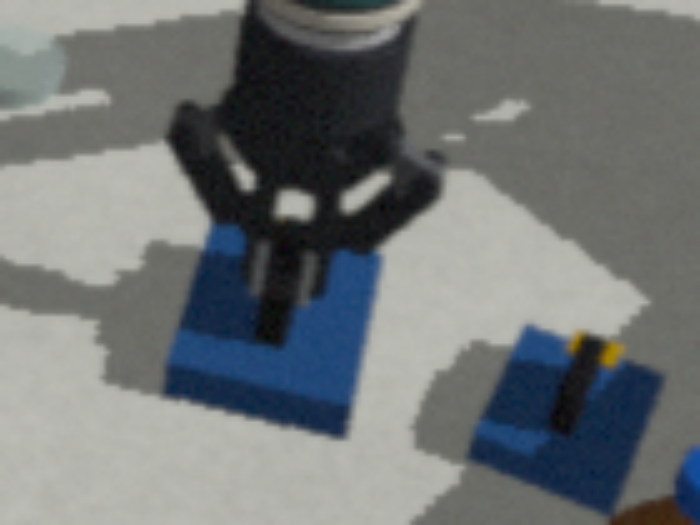

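Request:
jog_arm(turn=[[0,0,0],[0,0,0],[0,0,0],[0,0,0],[0,0,0],[0,0,0],[0,0,0],[0,0,0],[0,0,0],[0,0,0]], delta_pos=[[0,0,-0.005],[0,0,-0.01],[0,0,-0.02],[0,0,-0.02],[0,0,-0.02],[0,0,-0.02],[0,0,-0.02],[0,0,-0.02],[0,0,-0.01],[0,0,0]], gripper=[0.005,0.005,0.005,0.005,0.005,0.005,0.005,0.005,0.005,0.005])

```text
time: 5.17
tool_pos: [0.5361, 0.1999, 0.1795]
tcp_rot: [-3.13, -0.259, -0.008]
wrist_force: [0.5, -0.1, -4.1]
width: 0.168
grip_force: 79.3
```

```bash
python3 - <<'E'
from h import *
plan([.575,-.244,.175],np.radians(-11.3))
im=cv2.imread('pics/raw_s.png');hsv=cv2.cvtColor(im,cv2.COLOR_BGR2HSV)
m=cv2.inRange(hsv,np.array((8,90,60)),np.array((28,255,255)))
m[:185]=0;m[208:]=0;m[:,:172]=0;m[:,196:]=0
n,l,st,ce=cv2.connectedComponentsWithStats(m)
for i in range(1,n): print(st[i],ce[i],ray('scene',*ce[i],.041).round(4), 'top row',ray('scene',ce[i][0],st[i][1]+.5,.043).round(4))
print(proj('scene',[.5747,-.2441,.043]))
mb=cv2.inRange(hsv,np.array((0,0,0)),np.array((180,255,60)));mb[:175]=0;mb[225:]=0;mb[:,:145]=0;mb[:,222:]=0
c=max(cv2.findContours(mb,cv2.RETR_EXTERNAL,cv2.CHAIN_APPROX_NONE)[0],key=cv2.contourArea)
w=np.array([ray('scene',*p[0],.030)[:2] for p in c],np.float32);print(cv2.minAreaRect(w))
E
```

```text
turn [-0.0018 -0.0051  0.3622] shift after turn [0.1251 0.4277 0.0045]
turn [ 7.1000e-03 -2.6000e-03 -2.7794e+00] shift after turn [-0.1251 -0.4277  0.0045]
shift before turn [-0.0346  0.4443  0.0039] len 0.446
R [[0.986, 0.164, 0.005], [0.164, -0.986, 0.002], [0.005, -0.001, -1.0]] q [0.313 0.106 1.888 0.    1.142 1.719] [0.5361 0.1999 0.1795] [ 0.5 -0.1 -4.1] t 5.1667
[181 192   5   9  32] [183.03125 195.5625 ] [ 0.584  -0.2379  0.041 ] top row [ 0.5745 -0.2449  0.043 ]
(np.float64(183.20003265155754), np.float64(192.620955785581))
((0.5809410810470581, -0.24300581216812134), (0.10212882608175278, 0.13231074810028076), 78.00296783447266)
```

Both views agree on the pin tip at (0.5745, -0.244): the scene camera sees it at (183,192.6), where the top-view estimate predicts it. I'll carry the cover there.

Request:
jog_arm(turn=[[0,0,0.1],[0,-0.005,0.1],[0,0,0.1],[0,0,0.062],[0,0,0],[0,0,0],[0,0,0],[0,0,0],[0,0,0],[0,0,0],[0,0,0],[0,0,0],[0,0,0],[0,0,0],[0,0,0],[0,0,0],[0,0,0],[0,0,0],[0,0,0],[0,0,0]], delta_pos=[[0,0,0],[0,0,0],[0,0,0],[0,0,0],[0.004,0.014,0],[0.008,0.028,0],[0.009,0.03,0],[0.009,0.03,0],[0.009,0.03,0],[0.009,0.03,0],[0.009,0.03,0],[0.009,0.03,0],[0.009,0.03,0],[0.009,0.03,0],[0.009,0.03,0],[0.009,0.03,0],[0.009,0.03,0],[0.008,0.028,0],[0.005,0.018,0],[0.003,0.01,0]], gripper=[0.005,0.005,0.005,0.005,0.005,0.005,0.005,0.005,0.005,0.005,0.005,0.005,0.005,0.005,0.005,0.005,0.005,0.005,0.005,0.005])

```text
time: 6.83
tool_pos: [0.5738, -0.2482, 0.1744]
tcp_rot: [3.125, -0.311, -0.012]
wrist_force: [0.1, 0.4, -4.9]
width: 0.173
grip_force: 79.2
```

Request:
jog_arm(turn=[[0,0,0],[0,0,0],[0,0,0],[0,0,0]], delta_pos=[[0,0,0],[0,0,0],[0,0,0],[0,0,0]], gripper=[0.005,0.005,0.005,0.005])

```text
time: 7.17
tool_pos: [0.5749, -0.2439, 0.1757]
tcp_rot: [-3.126, 0.307, 0.009]
wrist_force: [-0.4, -0.9, -4.3]
width: 0.173
grip_force: 79.2
```

```bash
python3 - <<'E'
from h import *
plan([.5745,-.244,.088],np.radians(-11.3))
a=vision.read_camera('scene')[:,:,::-1].copy();b=vision.read_camera('top')[:,:,::-1].copy();cv2.imwrite('pics/raw_t3.png',b)
cv2.imwrite('pics/p3.png',np.hstack([cv2.resize(a[90:240,120:250],(390,450)),cv2.resize(b[120:250,270:370],(346,450))]))
hsv=cv2.cvtColor(b,cv2.COLOR_BGR2HSV)
z=read_state()['tool_pos'][2]-.033
m=cv2.inRange(hsv,np.array((100,100,20)),np.array((130,255,255)));m[:,:280]=0;m[:,370:]=0;m[:100]=0;m[235:]=0
c=np.vstack([k for k in cv2.findContours(m,cv2.RETR_EXTERNAL,cv2.CHAIN_APPROX_NONE)[0] if cv2.contourArea(k)>15])
print(cv2.minAreaRect(c),cv2.minAreaRect(np.array([ray('top',*p[0],z+.024)[:2] for p in c],np.float32)))
E
```

```text
turn [0.0004 0.0058 0.0015] shift after turn [-0.0003  0.0002  0.0877]
turn [-9.2000e-03  6.0000e-04 -3.1401e+00] shift after turn [ 0.0003 -0.0002  0.0877]
shift before turn [0.0002 0.0001 0.0877] len 0.088
R [[0.981, -0.194, -0.006], [-0.194, -0.981, 0.001], [-0.006, 0.0, -1.0]] q [-0.44   0.213  1.772 -0.002  1.163  1.327] [ 0.5749 -0.2439  0.1757] [-0.4 -0.9 -4.3] t 7.1667
((329.7970275878906, 173.9702911376953), (29.154592514038086, 30.647146224975586), 84.2894058227539) ((0.5931706428527832, -0.23213377594947815), (0.0927969366312027, 0.09595853090286255), 7.480754852294922)
```

View pics/p3.png

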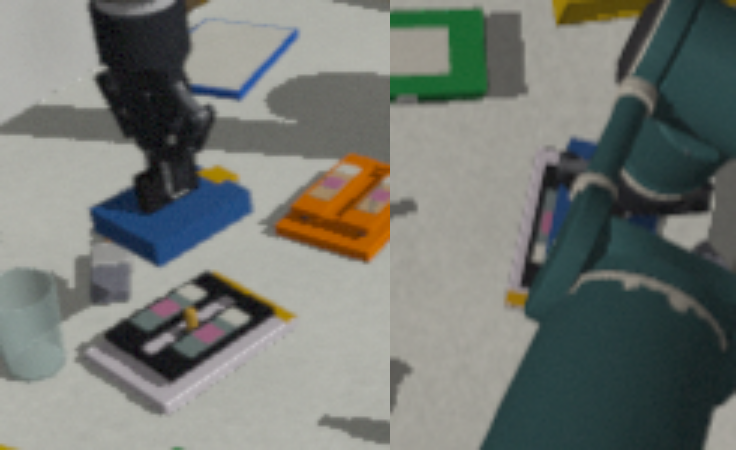

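The cover hangs level over the press with its tab toward the striped end, and the pin is at about (183,196) in the scene picture. I'll lower it gently.

Request:
jog_arm(turn=[[0,0.005,0],[0,0,0],[0,0,0],[0,0,0],[0,0,0],[0,0,0],[0,0,0],[0,0,0]], delta_pos=[[0,0,0.02],[0,0,0.02],[0,0,0.02],[0,0,0.015],[0,0,0.012],[0,0,0.005],[0,0,0],[0,0,0]], gripper=[0.005,0.005,0.005,0.005,0.005,0.005,0.005,0.005])

```text
time: 7.93
tool_pos: [0.5755, -0.2453, 0.0846]
tcp_rot: [3.125, -0.308, 0.001]
wrist_force: [1.2, -0.2, -3.7]
width: 0.175
grip_force: 79.2
```

Request:
jog_arm(turn=[[0,0,0],[0,0,0],[0,0,0],[0,0,0],[0,0,0],[0,0,0]], delta_pos=[[0,0,0.002],[0,0,0.002],[0,0,0.002],[0,0,0.002],[0,0,0],[0,0,0]], gripper=[0.005,0.005,0.005,0.005,0.005,0.005])

```text
time: 8.43
tool_pos: [0.5749, -0.2454, 0.076]
tcp_rot: [3.125, -0.309, -0.0]
wrist_force: [-0.7, -0.3, -3.9]
width: 0.172
grip_force: 79.2
```

Request:
jog_arm(turn=[[0,0,0],[0,0,0],[0,0,0],[0,0,0]], delta_pos=[[0,0,0.001],[0,0,0.001],[0,0,0.001],[0,0,0]], gripper=[0.005,0.005,0.005,0.005])

```text
time: 8.77
tool_pos: [0.5749, -0.2454, 0.0728]
tcp_rot: [3.125, -0.309, -0.001]
wrist_force: [-0.4, -0.7, -4.3]
width: 0.175
grip_force: 79.2
```

Request:
jog_arm(turn=[[0,0,0],[0,0,0],[0,0,0]], delta_pos=[[0,0,0.001],[0,0,0.001],[0,0,0]], gripper=[0.005,0.005,0.005])

```text
time: 9.02
tool_pos: [0.5749, -0.2454, 0.0708]
tcp_rot: [3.125, -0.309, -0.001]
wrist_force: [0.1, 1.0, -3.9]
width: 0.169
grip_force: 79.2
```

Request:
jog_arm(turn=[[0,0,0],[0,0,0],[0,0,0],[0,0,0]], delta_pos=[[0,0,0.001],[0,0,0.001],[0,0,0.001],[0,0,0]], gripper=[0.005,0.005,0.005,0.005])

```text
time: 9.35
tool_pos: [0.5749, -0.2454, 0.0678]
tcp_rot: [3.125, -0.309, -0.001]
wrist_force: [-0.2, 0.1, -3.9]
width: 0.169
grip_force: 79.2
```

Request:
jog_arm(turn=[[0,0,0],[0,0,0],[0,0,0],[0,0,0]], delta_pos=[[0,0,0.001],[0,0,0.001],[0,0,0.001],[0,0,0]], gripper=[0.005,0.005,0.005,0.005])

```text
time: 9.68
tool_pos: [0.5751, -0.2455, 0.0651]
tcp_rot: [3.125, -0.309, 0.0]
wrist_force: [0.4, -0.7, -3.7]
width: 0.173
grip_force: 79.2
```

Request:
jog_arm(turn=[[0,0,0],[0,0,0],[0,0,0]], delta_pos=[[0,0,0.001],[0,0,0.001],[0,0,0]], gripper=[0.005,0.005,0.005])

```text
time: 9.93
tool_pos: [0.5752, -0.2455, 0.064]
tcp_rot: [3.125, -0.309, 0.0]
wrist_force: [-3.7, 1.0, 5.2]
width: 0.171
grip_force: 80.4
```

Request:
jog_arm(turn=[[0,0,0],[0,0,0],[0,0,0]], delta_pos=[[0,0,0.001],[0,0,0.001],[0,0,0]], gripper=[0.005,0.005,0.005])

```text
time: 10.18
tool_pos: [0.5752, -0.2456, 0.0622]
tcp_rot: [3.125, -0.309, 0.001]
wrist_force: [-5.7, 2.1, 6.9]
width: 0.174
grip_force: 80.8
```

```bash
python3 - <<'E'
from h import *
save('scene','s4',(110,110,260,240),5)
s=read_state();print(s['tool_pos'],s['wrist_force'],s['torque'],s['tcp_rot'])
E
```

```text
[ 0.57517911 -0.245551    0.06226372] [-4.23066036  1.19353453  6.79343699] [0.36374436 0.60537497 0.05779363] [ 3.12512637e+00 -3.09116420e-01  5.06157867e-04]
```

View pics/s4.png

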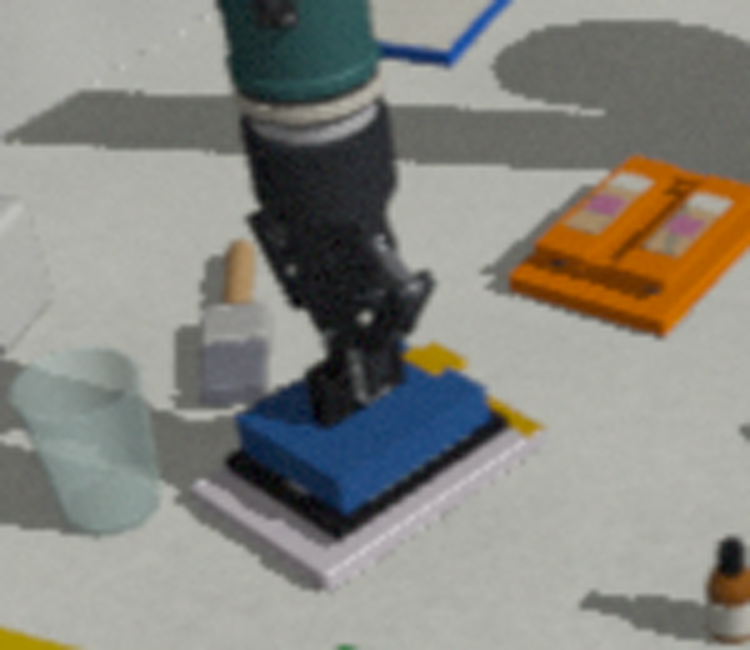

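Contact came at the slide height (TCP 0.064, about 11 N including weight), so the hole is over the pin. There is a slight side force along -x, so I'll ease that way and press on.

Request:
jog_arm(turn=[[0,0,0],[0,0,0],[0,0,0]], delta_pos=[[-0.001,0,0],[0,0,0.001],[0,0,0]], gripper=[0.005,0.005,0.005])

```text
time: 10.48
tool_pos: [0.5752, -0.2456, 0.0618]
tcp_rot: [3.125, -0.309, 0.004]
wrist_force: [-2.6, 1.9, 8.2]
width: 0.172
grip_force: 80.9
```

Request:
jog_arm(turn=[[0,0,0],[0,0,0],[0,0,0]], delta_pos=[[0,0,0.001],[0,0,0.001],[0,0,0]], gripper=[0.005,0.005,0.005])

```text
time: 10.73
tool_pos: [0.5752, -0.2456, 0.0601]
tcp_rot: [3.125, -0.309, 0.004]
wrist_force: [-4.1, 2.5, 9.9]
width: 0.176
grip_force: 81.1
```

```bash
python3 - <<'E'
from h import *
s=read_state();print(s['tool_pos'],s['wrist_force'],s['torque'])
E
```

```text
[ 0.575153   -0.24555474  0.06008073] [-4.12647036  2.47956046  9.90650515] [0.4598872  0.6046578  0.01304899]
```

Request:
jog_arm(turn=[[0,0,0],[0,0,0],[0,0,0]], delta_pos=[[0,0,0.001],[0,0,0.001],[0,0,0]], gripper=[0.005,0.005,0.005])

```text
time: 10.98
tool_pos: [0.5752, -0.2456, 0.0589]
tcp_rot: [3.125, -0.309, 0.004]
wrist_force: [-5.8, 3.3, 12.6]
width: 0.168
grip_force: 81.8
```

Request:
jog_arm(turn=[[0,0,0],[0,0,0],[0,0,0]], delta_pos=[[0,0,0.001],[0,0,0],[0,0,0]], gripper=[0.005,0.005,0.005])

```text
time: 11.23
tool_pos: [0.5752, -0.2456, 0.0589]
tcp_rot: [3.125, -0.309, 0.004]
wrist_force: [-6.8, 4.0, 17.5]
width: 0.172
grip_force: 82.6
```

```bash
python3 - <<'E'
from h import *
s=read_state();print(s['tool_pos'],s['wrist_force'],s['torque']);print(Ro.from_rotvec(s['tcp_rot']).as_matrix().round(4))
E
```

```text
[ 0.5752287  -0.24560033  0.05886355] [-6.84581336  4.02303627 17.47637552] [0.74284269 1.15510192 0.04507522]
[[ 0.9806 -0.1959  0.0021]
 [-0.1959 -0.9806 -0.0018]
 [ 0.0024  0.0013 -1.    ]]
```

It has stopped at TCP 0.0589, i.e. underside at 26 mm: on the stop with about 21 N. I'll add a little margin, ease the side load, and look.

Request:
jog_arm(turn=[[0,0,0],[0,0,0],[0,0,0],[0,0,0]], delta_pos=[[-0.001,-0.0005,0.001],[0,0,0],[0,0,0],[0,0,0]], gripper=[0.005,0.005,0.005,0.005])

```text
time: 11.57
tool_pos: [0.5752, -0.2456, 0.0589]
tcp_rot: [3.124, -0.309, 0.007]
wrist_force: [-7.6, 2.2, 20.8]
width: 0.167
grip_force: 82.7
```

```bash
python3 - <<'E'
from h import *
save('scene','s5',(130,150,240,240),7)
s=read_state();print(s['tool_pos'],s['wrist_force'],s['torque']);print(Ro.from_rotvec(s['tcp_rot']).as_matrix().round(4))
# predicted plate top corners in crop pixels, z=.050
c,n=np.cos(np.radians(-11.3)),np.sin(np.radians(-11.3))
for x,y in((55,45),(55,-45),(-55,45)):
    for z in(.05,.026):
        u,v=proj('scene',[.5752+(c*x-n*y)/1e3,-.2456+(n*x+c*y)/1e3,z]);print(x,y,z,round((u-130)*7),round((v-150)*7))
E
```

```text
[ 0.57523621 -0.24553934  0.05884999] [-6.88234728  2.55633811 19.66684629] [0.65777517 1.24194032 0.03670141]
[[ 0.9806 -0.1959  0.004 ]
 [-0.1959 -0.9806 -0.003 ]
 [ 0.0045  0.0022 -1.    ]]
55 45 0.05 335 396
55 45 0.026 344 443
55 -45 0.05 189 306
55 -45 0.026 200 352
-55 45 0.05 541 263
-55 45 0.026 546 309
```

View pics/s5.png

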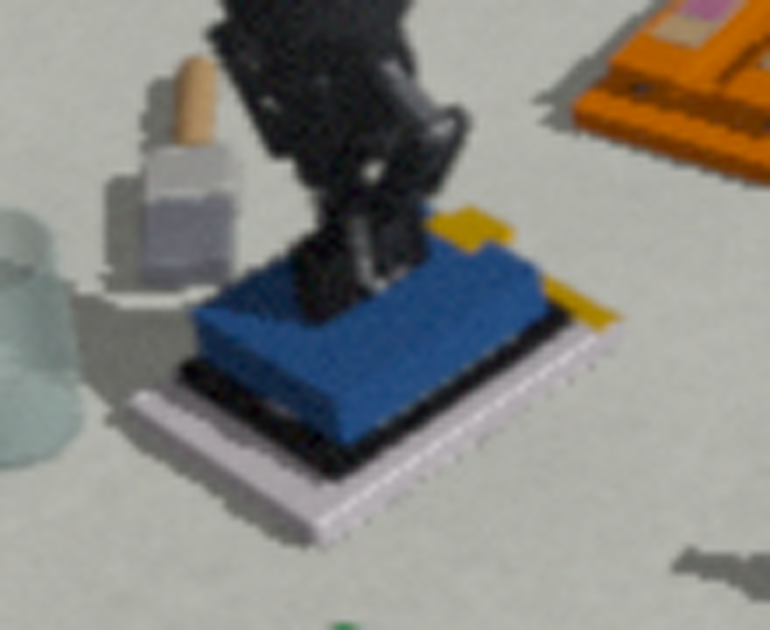

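The cover's corners at (195,312), (340,440) and (545,275) match the prediction for a level, fully pressed cover in line with the press. The tab is at the striped end and the arm is holding steadily.

```bash
python3 -c "
from workcell import ticket; print(ticket.finish_job())"
```

```text
the job is handed in; nothing more can be done
None
```

The job is handed in: the cover is over the pin, tab at the striped end, level, and fully down (underside at about 26 mm under a steady push of roughly 20 N), with the handle still gripped.

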